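# Scrape broken porcelain off the cold hotplate

## Robot

A 7-joint arm with a two-finger parallel gripper is mounted at the origin on the work surface. World frame = base frame: x ahead of the robot, y to its left, z up, the work surface at z = 0. Lengths are in m, angles in degrees, forces in N, time in s.
With the tool pointing down it reaches from about 0.425 to 0.875 m from the base axis. Payload 4.7 kg.
Tool frame: the origin (TCP) lies at the very end of the fingers, on their centre line; the grasp point (between the pads) lies env.grip_point_offset behind it (env.grip_point_offset is the distance from the TCP to the grasp point, in m); z points along the fingers, y is the direction in which the jaws open and shut (so a half turn about z gives the same grasp; the last joint's range is limited). The gripper opens to 87 mm and grips with 3 to 60 N. Pads are 19 mm wide; open, the fingers measure 117 mm over their backs; the gripper's body (75 mm by 190 mm) begins 51 mm behind the grasp point.
Start: joints at [-66.973, 18.392, -4.016, 83.108, 1.295, 78.541, -3.26], TCP at [0.246, 0.602, 0.223] pointing down, gripper open.
Joint ranges: [-163.93, 163.93], [-17.29, 119.83], [-79.2, 71.16], [3.27, 140.29], [-89.18, 269.18], [5.43, 117.66], [-154.24, 154.24]. Speed limits (degrees/s): [147.25, 147.25, 180, 180, 180, 180, 180].

## Interface

Orientations are given as [roll, pitch, yaw] about the fixed x, y, z axes, in that order (R = Rz(yaw) Ry(pitch) Rx(roll)).
In Python, from cell import env gives the robot as it stands.
- The arm moves only by the tool send_rows, never from a script. Its argument "plan" is a list of rows, each a list of 7 numbers: the finger opening in mm, from 0 to 87, then the shift along the tool's x, y, z in mm, then the turn, a rotation vector about the tool's x, y, z in rad. A call has 1 to 12 rows; each row shifts and turns the commanded pose from where the row before left it, along the tool's axes as they then stand; what a row does not reach is not made up. A row lasts 1/10 s, in which the tool goes at most 50 mm and 8.59 degrees, less where a joint would pass 70% of its speed; a pose out of reach is approached as far as the arm can. A call is refused whole if a number of a shift passes 50 or a number of a turn 0.15, either way. A call with a gripper value outside its range is refused whole. The fingers move at their own pace and stop on an object; "grip_force" is the grip in N (left out, the last holds). Time passes only in rows, so rows that do not move let the fingers close. It gives the time, the measured TCP pose, the force and the opening at its end, in the units of the state.
- env.get_obs(): the state, without advancing time (a new reading comes with each control period).
- env.read_camera(name): name is "scene" or "top" or "wrist"; returns the picture (400x640x3 uint8, red, green, blue); there is no depth.
- env.get_calibration(name): a dict with "fx", "fy", "cx", "cy" (pixels), "k1" (the pictures are not rectified: a ray, as slopes to the right and down, at radius r is drawn at 1 + k1 r^2 times it, then the intrinsics apply), "extrinsics" (4x4, takes a point from camera to world coordinates). Camera axes: x right, y down, z forward; pixel columns grow to the right and rows downward; lengths in m; the calibration is good to about 2 mm. A picture is of the moment at which its call begins: read the wrist's pose just before it. get_calibration takes no time and is no camera call; for the wrist camera it gives the pose at the moment of the call.
- env.sign_off(): hands the job in, once; it reports no verdict.
Trained networks look in the newest picture that a camera, given by its name, has taken for a name from the list of things; names that differ only in an ending like _2 or _b are one class to them, and where a whole thing is asked for, a point or a joint stands for the part that bears it (a point fixed in the world has none). Each returns a list of dicts, best first, with "confidence" (0 to 1); they miss things now and then, are a little off and sometimes report something else, mostly with a low value. They report only what shows in the picture. A call takes as long as a camera call.
- env.regions_of(camera, query): "region" (400x640 bool, what is visible of it) and "rect" ([left, top, right, bottom] in pixels, round what is visible of it).
The state is a dict: "time_s": time; "qpos": joint angles; "joint_velocities": joint speeds; "effort": joint torques, N m; "tool_pos": TCP position; "tool_rot": TCP orientation; "force": force on the tool from outside, world axes, zero at the start; "wrist_torque": the same for the moment, N m; "grip_width": finger opening in m.
Only numpy, scipy, OpenCV 4.12 (cv2) and the standard library are available. Lean on these libraries where they do the work, as an engineer would, in place of code of your own. Each camera call takes 0.05 s, during which the arm holds its last target. There are 200 camera calls.

## Task

A porcelain crucible broke on the cold hotplate: take the scraper block, push all four sharp shards with it off the hotplate's top into the metal catch tray along its side, then stand the scraper fully home in its cradle and let go. Touch the shards with nothing but the scraper, and leave the steel dish on the hotplate and the jar and the wash bottle on the bench where they are.

Things in the scene. Friction and masses are not known exactly. Their poses are not given: they have to be found in the camera images.
- hotplate: white box, fixed, 240 (own x) x 260 (own y) mm, with a flat dark top 60 mm above the bench and no rim. Origin: centre of its underside, on the bench. The catch tray stands against one of its two ends across own y, the control box against the other; which is which varies
- tray: open aluminium catch tray, fixed, 260 (own x) x 84 (own y) mm, 36 mm high, walls and floor 3 mm, standing on the bench against the hotplate (1 mm gap), its long side along the hotplate's edge; its own axes are parallel to the hotplate's. Origin: centre of its underside; it lies 173 mm from the hotplate's origin along the hotplate's +y or -y
- tray_in (a point): centre of the tray's inner floor, 3 mm above the bench, axes as the tray's; the inside is 254 x 78 mm
- control_box: grey box, fixed, 240 x 84 x 50 mm high with a black panel on top, against the hotplate's other end; 10 mm lower than the hotplate's top. Origin: centre of its underside
- scraper: scraper: a grey block with a black rubber lip below, 24 (own x) x 80 (own y) mm and 32 mm high, with a square wooden handle 26 x 26 mm rising from its middle to 90 mm above the underside; the same both ways round; its 80 mm faces do the pushing. 0.13 to 0.21 kg. Stands upright on the bench at the start. Origin: centre of its underside
- scraper_grip (a point): point in the middle of the scraper's handle, 65 mm above the scraper's underside; axes as the scraper's
- cradle: steel trough on the bench, fixed, open at the top, 42 (own x) x 100 (own y) mm; its slot is 32 (own x) x 90 (own y) mm, with side walls 28 mm high (flared lips to 38 mm) and end walls 20 mm high. The scraper's block drops in with its 80 mm length along own y and stands on the 6 mm floor. Origin: centre of its underside
- cradle_seat (a point): centre of the cradle's inner floor, 6 mm above the bench, where the centre of the scraper's underside belongs; axes as the cradle's
- chip0: flat, irregular white shard of broken porcelain, about 24 x 18 mm and 8 mm thick, within 15 mm of its origin, which is near the middle of its underside; starts flat on the hotplate's top; slides when pushed
- chip1: flat, irregular white shard of broken porcelain, about 24 x 18 mm and 8 mm thick, within 15 mm of its origin, which is near the middle of its underside; starts flat on the hotplate's top; slides when pushed
- chip2: flat, irregular white shard of broken porcelain, about 24 x 18 mm and 8 mm thick, within 15 mm of its origin, which is near the middle of its underside; starts flat on the hotplate's top; slides when pushed
- chip3: flat, irregular white shard of broken porcelain, about 24 x 18 mm and 8 mm thick, within 15 mm of its origin, which is near the middle of its underside; starts flat on the hotplate's top; slides when pushed
- dish: small open steel dish or beaker, 30 mm radius at the rim (its widest) and 38 mm high, standing loose near the middle of the hotplate, 0.2 to 0.33 kg; must not be shifted. Origin: centre of its underside
- jar: amber glass jar with black cap, 29 mm radius, 85 mm high, loose on the bench; bystander. Origin: centre of its underside
- wash_bottle: white plastic bottle with grey cap, 30 mm radius, 150 mm high, loose on the bench; bystander. Origin: centre of its underside

How it is judged:
By the outcome, as a careful person would: the job done as asked, in the order asked, and still so for the second after the job is handed in, with the robot touching nothing.
It also fails if it takes over 72 s, if anything falls off the work surface, if the arm or the gripper's body presses on something with over 40 N, if the wrist force passes 120 N, or if a joint passes its speed limit or range.

## Working session

There is one attempt and no reset: what is moved stays moved. The work goes in short steps, Python scripts to look and compute and a tool call to move; the robot and the scene stay as the last step left them, time stands still between calls to the robot, and variables do not carry over. Pictures are saved under pics/ and viewed, about 8 in all and at most 12, crops included, and the job is handed in when it is done.

Besides the shell and the picture viewer there is one more tool, called after "Emit:" as name(argument=value, ...) on one line, values as JSON. send_rows: Moves the arm, as the interface text tells. Its arguments: {"type":"object","properties":{"plan":{"type":"array"},"grip_force":{"type":"number"}},"required":["plan"]}

```bash
ls; mkdir -p pics
python3 - <<'E'
from cell import env
import cv2,numpy as np
print(env.get_obs(), env.grip_point_offset)
for c in ["top","scene"]:
    im=env.read_camera(c); cv2.imwrite(f"pics/{c}0.png",im[:,:,::-1])
    k=env.get_calibration(c); print(c,k)
    for n in ["hotplate","tray","control_box","scraper","cradle","chip0","dish","jar","wash_bottle"]:
        for r in env.regions_of(c,n):
            ys,xs=np.nonzero(r["region"])
            print(n,round(r["confidence"],2),r["rect"],xs.mean().round(1),ys.mean().round(1),len(xs))
E
```

```text
pics
{'time_s': 0.0, 'qpos': array([-66.97189798,  18.43726762,  -4.01670158,  83.17376828,
         1.29532081,  78.54042141,  -3.26152975]), 'joint_velocities': array([-0.03916244, -0.01066553, -0.01007927,  0.05012897,  0.03183895,
       -0.04174521,  0.11798131]), 'effort': array([-1.01224086e-04, -4.91282380e+01, -4.04080097e-01, -3.12541044e+01,
       -6.39673742e-02,  4.36190399e-02,  1.78736200e-04]), 'tool_pos': array([0.245641  , 0.60121202, 0.22149191]), 'tool_rot': array([-1.79893807e+02,  5.65509483e-03,  1.57781272e+02]), 'force': array([-0.2113843 , -0.14712951,  0.28727495]), 'wrist_torque': array([0.01284855, 0.02582045, 0.01088937]), 'grip_width': 0.08692959317726336} 0.0187
top {'fx': 371.0204515273811, 'fy': 371.0204515273811, 'cx': 320.04398113280837, 'cy': 192.8692680572051, 'k1': -0.06505285100521037, 'extrinsics': array([[ 2.72162036e-03, -9.88738625e-01,  1.49627955e-01,
         4.22667598e-01],
       [-9.99847024e-01, -1.05322315e-04,  1.74905002e-02,
        -1.21518486e-02],
       [-1.72777739e-02, -1.49652668e-01, -9.88587658e-01,
         9.31393385
[... 1554 characters left out ...]
258.8 234.4 4136
control_box 0.61 [413.0, 80.5, 446.6, 133.8] 428.8 110.5 1066
control_box 0.56 [358.2, 129.6, 436.6, 228.1] 400.0 178.8 3269
scraper 0.83 [174.2, 267.0, 209.1, 302.3] 193.0 282.0 523
cradle 0.62 [442.5, 145.3, 483.1, 187.2] 459.3 165.6 877
cradle 0.36 [220.4, 175.6, 296.6, 292.2] 258.7 234.1 4187
chip0 0.63 [327.3, 230.0, 343.3, 237.6] 334.0 234.0 100
chip0 0.56 [174.0, 266.0, 213.2, 302.7] 193.4 282.7 560
chip0 0.45 [362.3, 180.6, 369.6, 189.0] 366.6 184.9 75
chip0 0.43 [281.0, 193.4, 292.5, 203.2] 285.3 196.8 68
dish 0.96 [328.8, 171.8, 350.8, 200.3] 339.5 185.4 614
jar 0.8 [153.8, 190.7, 191.6, 226.2] 171.6 209.0 963
jar 0.73 [258.3, 135.0, 404.4, 272.7] 328.7 204.2 11356
```

Run:
```python
import cv2
a=cv2.imread("pics/top0.png")[125:275,150:490]; 
cv2.imwrite("pics/topc.png",cv2.resize(a,None,fx=2.35,fy=2.35,interpolation=cv2.INTER_CUBIC))
```

```text
(no output)
```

View pics/topc.png

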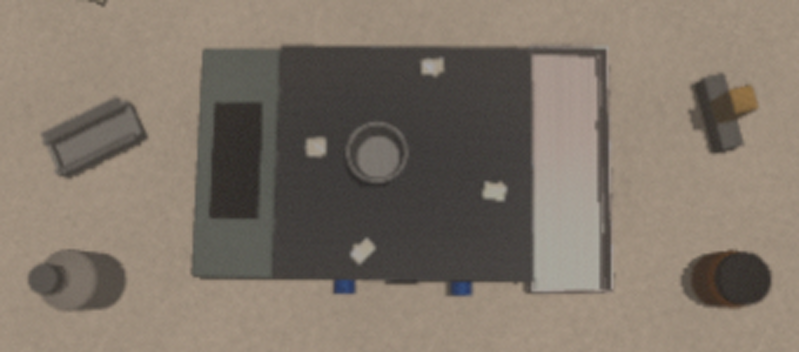

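View pics/scene0.png

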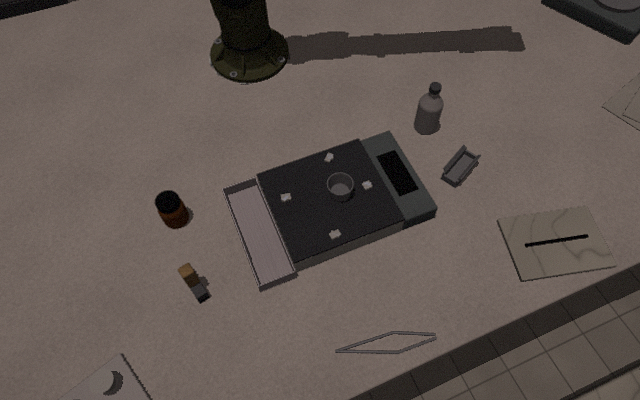

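The top view shows all four shards, at crop pixels (432,66), (316,147), (495,190) and (363,250). The dish is at (377,153), the tray on the right (world -y), the scraper at far right and the cradle at left. The scene view agrees.

```bash
cat > h.py <<'E'
from cell import env
import cv2,numpy as np
def ray(cal,uv):
    K=np.array([[cal["fx"],0,cal["cx"]],[0,cal["fy"],cal["cy"]],[0,0,1]])
    p=cv2.undistortPoints(np.array(uv,float).reshape(-1,1,2),K,np.array([cal["k1"],0,0,0,0.])).reshape(-1,2)
    E=cal["extrinsics"]; d=np.c_[p,np.ones(len(p))]@E[:3,:3].T
    return E[:3,3],d
def onz(cal,uv,z):
    o,d=ray(cal,uv); return o+d*((z-o[2])/d[:,2])[:,None]
def rect(cal,mask,z):
    """min-area rect of a mask's outline on plane z, mm: centre, size, angle"""
    c=max(cv2.findContours(mask.astype(np.uint8),cv2.RETR_EXTERNAL,cv2.CHAIN_APPROX_NONE)[0],key=len)
    w=onz(cal,c.reshape(-1,2),z)[:,:2]*1000
    return cv2.minAreaRect(w.astype(np.float32))
E
python3 - <<'E'
from h import *
np.set_printoptions(precision=4,suppress=True)
c=env.get_calibration("top")
f=lambda l:np.array(l)/2.35+[150,125]
print("plate corners",onz(c,f([(281,46),(531,47),(533,281),(272,276)]),.06))
print("chips",onz(c,f([(432,66),(316,147),(495,190),(363,250)]),.064))
print("dish rim",onz(c,f([(377,153)]),.098))
print("tray corners",onz(c,f([(606,49),(611,292),(531,291)]),.036))
print("scraper block top",onz(c,f([(697,82),(721,74),(742,147),(719,153)]),.032), "handle top",onz(c,f([(743,99)]),.09))
print("cradle outline",onz(c,f([(43,137),(118,99),(147,136),(67,177)]),.038))
print("bottle cap",onz(c,f([(46,279)]),.15),"jar",onz(c,f([(745,278)]),.085))
m=env.read_camera("top")
for n,z in [("hotplate",.06),("cradle",.03),("scraper",.03),("tray",.036)]:
    print(n,rect(c,env.regions_of("top",n)[0]["region"],z))
E
```

```text
plate corners [[ 0.6735  0.1265  0.06  ]
 [ 0.6719 -0.1319  0.06  ]
 [ 0.4329 -0.1292  0.06  ]
 [ 0.4372  0.13    0.06  ]]
chips [[ 0.6507 -0.0297  0.064 ]
 [ 0.5667  0.0878  0.064 ]
 [ 0.5231 -0.0923  0.064 ]
 [ 0.4631  0.0393  0.064 ]]
dish rim [[0.5552 0.0245 0.098 ]]
tray corners [[ 0.6766 -0.2148  0.036 ]
 [ 0.422  -0.2116  0.036 ]
 [ 0.4231 -0.1302  0.036 ]]
scraper block top [[ 0.6419 -0.3113  0.032 ]
 [ 0.6507 -0.3376  0.032 ]
 [ 0.5721 -0.3555  0.032 ]
 [ 0.5657 -0.3308  0.032 ]] handle top [[ 0.6106 -0.3372  0.09  ]]
cradle outline [[0.582  0.3818 0.038 ]
 [0.6228 0.3027 0.038 ]
 [0.5829 0.2695 0.038 ]
 [0.5393 0.353  0.038 ]]
bottle cap [[0.4315 0.3215 0.15  ]] jar [[ 0.4349 -0.3314  0.085 ]]
hotplate ((549.1101684570312, -2.1660614013671875), (263.6253356933594, 255.8012237548828), 89.14397430419922)
cradle ((585.2120971679688, 331.3897399902344), (57.173465728759766, 105.69637298583984), 26.960834503173828)
scraper ((612.1861572265625, -345.0586853027344), (80.82840728759766, 61.14795684814453), 10.013503074645996)
tray ((550.327392578125, -173.60556030273438), (83.96078491210938, 259.0597839355469), 88.29351806640625)
```

Emit:
send_rows(plan=[[87, -31, -33, 0, 0, 0, 0], [87, -31, -33, 0, 0, 0, 0], [87, -31, -33, 0, 0, 0, 0], [87, -31, -33, 0, 0, 0, 0], [87, -31, -33, 0, 0, 0, 0], [87, -31, -33, 0, 0, 0, 0], [87, -31, -33, 0, 0, 0, 0], [87, -31, -33, 0, 0, 0, 0], [87, -31, -33, 0, 0, 0, 0], [87, -31, -33, 0, 0, 0, 0], [87, -31, -33, 0, 0, 0, 0]], grip_force=40)

```text
time_s: 2.35
tool_pos: [0.4247, 0.135, 0.223]
tool_rot: [179.9, 0.0, 157.8]
force: [0.5, -0.1, 1.3]
grip_width: 0.0868
```

Emit:
send_rows(plan=[[87, -31, -33, 0, 0, 0, 0], [87, -31, -33, 0, 0, 0, 0], [87, -31, -33, 0, 0, 0, 0], [87, -31, -33, 0, 0, 0, 0], [87, -31, -33, 0, 0, 0, 0], [87, -31, -33, 0, 0, 0, 0], [87, -31, -33, 0, 0, 0, 0], [87, -31, -33, 0, 0, 0, 0], [87, -31, -33, 0, 0, 0, 0], [87, -31, -33, 0, 0, 0, 0], [87, -31, -33, 0, 0, 0, 0]])

```text
time_s: 3.45
tool_pos: [0.6036, -0.3294, 0.2224]
tool_rot: [180.0, 0.0, 157.9]
force: [1.3, 0.4, 0.7]
grip_width: 0.087
```

Emit:
send_rows(plan=[[87, 0, 0, 0, 0, 0, 0.14], [87, 0, 0, 0, 0, 0, 0.14], [87, 0, 0, 0, 0, 0, 0.14], [87, 0, 0, 0, 0, 0, 0.14], [87, 0, 0, 0, 0, 0, 0.14], [87, 0, 0, 0, 0, 0, 0.14], [87, 0, 0, 0, 0, 0, 0.14], [87, 0, 0, 0, 0, 0, 0.14], [87, 0, 0, 0, 0, 0, 0.14], [87, 0, 0, 0, 0, 0, 0.14], [87, 0, 0, 0, 0, 0, 0.14], [87, 0, 0, 0, 0, 0, 0.14]])

```text
time_s: 4.65
tool_pos: [0.6029, -0.3279, 0.2225]
tool_rot: [180.0, -0.0, 61.2]
force: [-0.0, -0.2, -0.2]
grip_width: 0.0868
```

Emit:
send_rows(plan=[[87, 0, 0, 0, 0, 0, 0.14], [87, 0, 0, 0, 0, 0, 0.14], [87, 0, 0, 0, 0, 0, 0.14], [87, 0, 0, 0, 0, 0, 0.14], [87, 0, 0, 0, 0, 0, 0.14], [87, 0, 0, 0, 0, 0, 0.14], [87, 0, 0, 0, 0, 0, 0]])

```text
time_s: 5.35
tool_pos: [0.6029, -0.328, 0.2224]
tool_rot: [-180.0, 0.0, 13.4]
force: [-0.1, 0.5, -0.6]
grip_width: 0.0867
```

Run:
```python
from h import *
np.set_printoptions(precision=4,suppress=True)
c=env.get_calibration("wrist"); im=env.read_camera("wrist"); cv2.imwrite("pics/w1.png",im[:,:,::-1])
print(c)
for n in ["scraper","scraper_grip"]:
  for r in env.regions_of("wrist",n): print(n,r["confidence"],r["rect"])
```

```text
{'fx': 336.99093492535434, 'fy': 336.99093492535434, 'cx': 318.7085452393967, 'cy': 202.10967621646137, 'k1': -0.05907610461796469, 'extrinsics': array([[ 0.2325, -0.9285, -0.2896,  0.6834],
       [-0.9726, -0.2223, -0.0681, -0.3078],
       [-0.0011,  0.2975, -0.9547,  0.3847],
       [ 0.    ,  0.    ,  0.    ,  1.    ]])}
scraper 0.74 [318.9, 131.1, 349.8, 210.4]
scraper_grip 0.74 [315.6, 132.5, 349.0, 208.8]
```

View pics/w1.png

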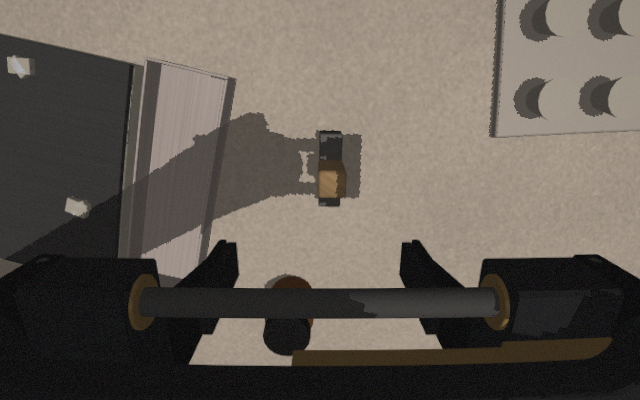

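The wrist view shows the scraper upright. Its handle top is near (331,184) and its block runs from (319,131) to (341,206), vertical in the image, so the yaw is aligned.

Run:
```python
from h import *
np.set_printoptions(precision=4,suppress=True)
im=cv2.imread("pics/w1.png"); cv2.imwrite("pics/w1c.png",cv2.resize(im[120:220,280:380],None,fx=6,fy=6,interpolation=cv2.INTER_NEAREST))
c=env.get_calibration("wrist")
print("handle top",onz(c,[(331,184)],.09))
print("block top ends",onz(c,[(319,131),(341,131),(320,206),(340,206)],.032))
```

```text
handle top [[ 0.6132 -0.3357  0.09  ]]
block top ends [[ 0.6511 -0.3154  0.032 ]
 [ 0.6565 -0.3374  0.032 ]
 [ 0.5724 -0.3356  0.032 ]
 [ 0.5776 -0.357   0.032 ]]
```

View pics/w1c.png

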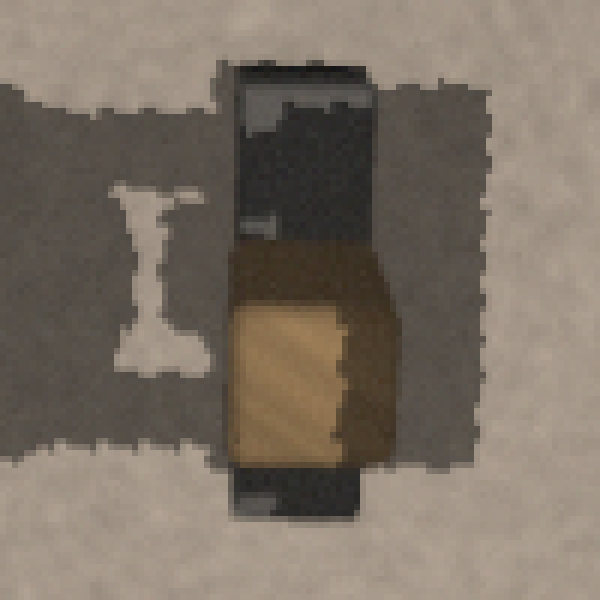

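Emit:
send_rows(plan=[[87, 7, 11, 20, 0, 0, 0], [87, 0, 0, 30, 0, 0, 0], [87, 0, 0, 30, 0, 0, 0], [87, 0, 0, 30, 0, 0, 0], [87, 0, 0, 30, 0, 0, 0], [87, 0, 0, 25, 0, 0, 0], [87, 0, 0, 11, 0, 0, 0], [87, 0, 0, 0, 0, 0, 0]])

```text
time_s: 6.3
tool_pos: [0.6113, -0.3366, 0.045]
tool_rot: [-179.9, 0.1, 13.5]
force: [-0.1, -0.5, -0.2]
grip_width: 0.0871
```

Emit:
send_rows(plan=[[20, 0, 0, 0, 0, 0, 0], [20, 0, 0, 0, 0, 0, 0], [20, 0, 0, 0, 0, 0, 0], [20, 0, 0, 0, 0, 0, 0], [20, 0, 0, 0, 0, 0, 0], [20, 0, 0, 0, 0, 0, 0], [20, 0, 0, 0, 0, 0, 0], [20, 0, 0, 0, 0, 0, 0]], grip_force=45)

```text
time_s: 7.1
tool_pos: [0.612, -0.3373, 0.0465]
tool_rot: [-180.0, -0.0, 13.4]
force: [0.7, 0.2, 0.5]
grip_width: 0.0307
```

Emit:
send_rows(plan=[[20, 0, 0, 0, 0, 0, 0], [20, 0, 0, 0, 0, 0, 0], [20, 0, 0, 0, 0, 0, 0], [20, 0, 0, 0, 0, 0, 0]])

```text
time_s: 7.5
tool_pos: [0.612, -0.3373, 0.0465]
tool_rot: [180.0, -0.0, 13.4]
force: [0.7, -0.5, -0.1]
grip_width: 0.0258
```

Emit:
send_rows(plan=[[20, 0, 0, -10, 0, 0, 0], [20, 0, 0, -30, 0, 0, 0], [20, 0, 0, -40, 0, 0, 0], [20, 0, 0, -40, 0, 0, 0], [20, 0, 0, 0, 0, 0, 0]])

```text
time_s: 8.0
tool_pos: [0.614, -0.3401, 0.1737]
tool_rot: [179.6, -0.4, 13.4]
force: [-0.2, -1.2, -1.5]
grip_width: 0.0256
```

Emit:
send_rows(plan=[[20, 0, 0, -10, 0, 0, 0.117], [20, 0, 0, 0, 0, 0, 0.117]])

```text
time_s: 8.2
tool_pos: [0.6123, -0.3375, 0.1778]
tool_rot: [180.0, -0.1, -0.3]
force: [-0.4, 0.1, -1.4]
grip_width: 0.0255
```

Emit:
send_rows(plan=[[20, -25, -37.4, 0, 0, 0, 0], [20, -25, -37.4, 0, 0, 0, 0], [20, -25, -37.4, 0, 0, 0, 0], [20, -25, -37.4, 0, 0, 0, 0], [20, -25, -37.4, 0, 0, 0, 0], [20, -25, -37.4, 0, 0, 0, 0], [20, 0, -37.4, 0, 0, 0, 0], [20, 0, -37.4, 0, 0, 0, 0], [20, 0, -37.4, 0, 0, 0, 0], [20, 0, -37.4, 0, 0, 0, 0], [20, 0, -37, 0, 0, 0, 0], [20, 0, 0, 0, 0, 0, 0]])

```text
time_s: 9.4
tool_pos: [0.4659, 0.0714, 0.1771]
tool_rot: [-179.8, 0.2, 0.4]
force: [-0.7, -0.2, -1.8]
grip_width: 0.0258
```

Run:
```python
from h import *
np.set_printoptions(precision=4,suppress=True)
o=env.get_obs();print(o["tool_pos"],o["tool_rot"],o["grip_width"])
c=env.get_calibration("wrist"); im=env.read_camera("wrist"); cv2.imwrite("pics/w2.png",im[:,:,::-1])
for r in env.regions_of("wrist","chip0"):
    ys,xs=np.nonzero(r["region"]); print(r["confidence"],r["rect"],onz(c,[(xs.mean(),ys.mean())],.064))
for r in env.regions_of("wrist","dish"):
    print("dish",r["confidence"],r["rect"])
```

```text
[0.4659 0.0714 0.1771] [-179.8491    0.2169    0.3854] 0.025832954199959055
0.9 [497.9, 119.8, 535.6, 142.3] [[ 0.5239 -0.0897  0.064 ]]
0.84 [343.3, 184.6, 369.7, 212.8] [[0.4643 0.0418 0.064 ]]
0.64 [286.3, 57.2, 311.6, 84.7] [[0.569  0.0899 0.064 ]]
dish 0.69 [345.5, 38.4, 431.0, 126.0]
```

View pics/w2.png

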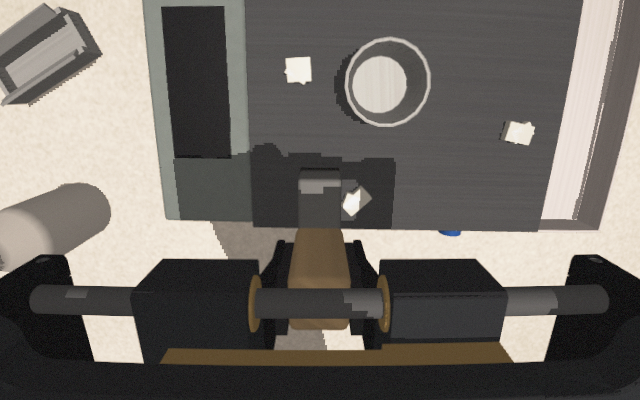

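The wrist view shows the scraper held square just left of shard D at (356,199), with the dish clear at (388,82) and shard C at (517,132). I'll back off 8 mm in +y, then descend.

Emit:
send_rows(plan=[[20, 0, -8, 0, 0, 0, 0], [20, 0, 0, 20, 0, 0, 0], [20, 0, 0, 20, 0, 0, 0], [20, 0, 0, 15, 0, 0, 0], [20, 0, 0, 10, 0, 0, 0], [20, 0, 0, 0, 0, 0, 0], [20, 0, 0, 0, 0, 0, 0]])

```text
time_s: 10.25
tool_pos: [0.4673, 0.0737, 0.113]
tool_rot: [-179.9, 0.1, -0.1]
force: [-0.4, -0.5, -1.3]
grip_width: 0.0254
```

Emit:
send_rows(plan=[[20, 0, 0, 1, 0, 0, 0], [20, 0, 0, 1, 0, 0, 0], [20, 0, 0, 1, 0, 0, 0], [20, 0, 0, 0, 0, 0, 0]])

```text
time_s: 10.65
tool_pos: [0.4669, 0.074, 0.1096]
tool_rot: [-179.9, 0.2, -0.1]
force: [0.5, -0.5, -1.7]
grip_width: 0.0257
```

Emit:
send_rows(plan=[[20, -4, 0, 1, 0, 0, 0], [20, 0, 0, 1, 0, 0, 0], [20, 0, 0, 0, 0, 0, 0]])

```text
time_s: 10.95
tool_pos: [0.4626, 0.074, 0.1074]
tool_rot: [-179.9, 0.2, -0.1]
force: [-0.5, -0.1, -2.5]
grip_width: 0.0259
```

Emit:
send_rows(plan=[[20, 0, 5, 0, 0, 0, 0], [20, 0, 10, 0, 0, 0, 0], [20, 0, 10, 0, 0, 0, 0], [20, 0, 10, 0, 0, 0, 0], [20, 0, 10, 0, 0, 0, 0], [20, 0, 10, 0, 0, 0, 0], [20, 0, 10, 0, 0, 0, 0], [20, 0, 10, 0, 0, 0, 0], [20, 0, 10, 0, 0, 0, 0], [20, 0, 10, 0, 0, 0, 0], [20, 0, 10, 0, 0, 0, 0], [20, 0, 10, 0, 0, 0, 0]])

```text
time_s: 12.15
tool_pos: [0.4627, -0.0419, 0.1074]
tool_rot: [-179.9, 0.2, -0.1]
force: [0.4, 0.7, -1.9]
grip_width: 0.0258
```

Emit:
send_rows(plan=[[20, 0, 10, 0, 0, 0, 0], [20, 0, 10, 0, 0, 0, 0], [20, 0, 10, 0, 0, 0, 0], [20, 0, 10, 0, 0, 0, 0], [20, 0, 10, 0, 0, 0, 0], [20, 0, 10, 0, 0, 0, 0], [20, 0, 10, 0, 0, 0, 0], [20, 0, 10, 0, 0, 0, 0], [20, 0, 10, 0, 0, 0, 0], [20, 0, 10, 0, 0, 0, 0], [20, 0, 2, 0, 0, 0, 0], [20, 0, 0, 0, 0, 0, 0]])

```text
time_s: 13.35
tool_pos: [0.4624, -0.1436, 0.1072]
tool_rot: [-179.9, 0.2, -0.1]
force: [0.1, -0.4, -2.0]
grip_width: 0.0258
```

Emit:
send_rows(plan=[[20, 0, 0, -20, 0, 0, 0], [20, 0, 0, -30, 0, 0, 0], [20, 15, -25, 0, 0, 0, 0], [20, 15, -25, 0, 0, 0, 0], [20, 15, -25, 0, 0, 0, 0], [20, 15, -10, 0, 0, 0, 0], [20, 0, 0, 0, 0, 0, 0]])

```text
time_s: 14.05
tool_pos: [0.5245, -0.0548, 0.157]
tool_rot: [-180.0, 0.1, 0.2]
force: [0.3, -1.9, -1.1]
grip_width: 0.0255
```

Run:
```python
from h import *
np.set_printoptions(precision=4,suppress=True)
o=env.get_obs();print(o["tool_pos"],o["tool_rot"],o["grip_width"])
for n in ["wrist","top"]:
  c=env.get_calibration(n); im=env.read_camera(n); cv2.imwrite(f"pics/{n}3.png",im[:,:,::-1])
  for r in env.regions_of(n,"chip0"):
    ys,xs=np.nonzero(r["region"]); print(n,r["confidence"],r["rect"],onz(c,[(xs.mean(),ys.mean())],.064))
```

```text
[ 0.5245 -0.0548  0.157 ] [-179.9943    0.136     0.2446] 0.025484106022535986
wrist 0.87 [264.1, 16.7, 302.0, 49.8] [[ 0.6519 -0.0278  0.064 ]]
wrist 0.78 [345.3, 194.4, 379.3, 217.9] [[ 0.5234 -0.0898  0.064 ]]
wrist 0.77 [120.5, 138.2, 147.4, 166.3] [[0.5689 0.0896 0.064 ]]
wrist 0.68 [414.0, 234.8, 426.1, 254.5] [[ 0.4871 -0.1381  0.064 ]]
```

View pics/wrist3.png

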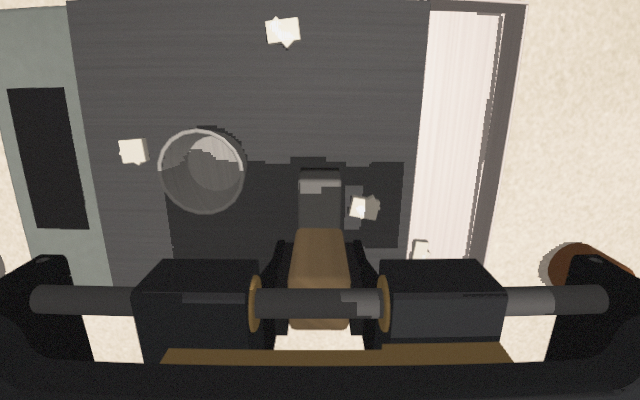

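Shard D now lies in the tray at (420,245). Shard C is just ahead of the scraper at (362,206), and the dish, A and B haven't moved.

Emit:
send_rows(plan=[[20, 0, -7, 0, 0, 0, 0], [20, 0, 0, 20, 0, 0, 0], [20, 0, 0, 20, 0, 0, 0], [20, 0, 0, 10, 0, 0, 0], [20, 0, 0, 0, 0, 0, 0]])

```text
time_s: 14.75
tool_pos: [0.5222, -0.0512, 0.107]
tool_rot: [-179.9, 0.2, -0.1]
force: [-0.9, 0.0, -1.3]
grip_width: 0.0258
```

Emit:
send_rows(plan=[[20, 0, 5, 0, 0, 0, 0], [20, 0, 9, 0, 0, 0, 0], [20, 0, 9, 0, 0, 0, 0], [20, 0, 9, 0, 0, 0, 0], [20, 0, 9, 0, 0, 0, 0], [20, 0, 9, 0, 0, 0, 0], [20, 0, 9, 0, 0, 0, 0], [20, 0, 9, 0, 0, 0, 0], [20, 0, 9, 0, 0, 0, 0], [20, 0, 9, 0, 0, 0, 0], [20, 0, 6, 0, 0, 0, 0], [20, 0, 0, 0, 0, 0, 0]])

```text
time_s: 15.95
tool_pos: [0.5224, -0.1445, 0.1072]
tool_rot: [-180.0, 0.2, -0.2]
force: [-0.5, 0.0, -1.2]
grip_width: 0.0255
```

Emit:
send_rows(plan=[[20, 0, 0, -25, 0, 0, 0], [20, 0, 0, -40, 0, 0, 0], [20, 0, 0, -35, 0, 0, 0], [20, 2, -36, 0, 0, 0, 0], [20, 2, -36, 0, 0, 0, 0], [20, 2, -36, 0, 0, 0, 0], [20, 2, -36, 0, 0, 0, 0], [20, 2, -36, 0, 0, 0, 0], [20, 1, -36, 0, 0, 0, 0], [20, 0, -36, 0, 0, 0, 0]])

```text
time_s: 16.95
tool_pos: [0.5339, 0.1107, 0.2075]
tool_rot: [-179.9, 0.2, -0.0]
force: [0.3, -0.3, -2.0]
grip_width: 0.0256
```

Emit:
send_rows(plan=[[20, 0, 0, 0, 0, 0, -0.1428], [20, 0, 0, 0, 0, 0, -0.1428], [20, 0, 0, 0, 0, 0, -0.1428], [20, 0, 0, 0, 0, 0, -0.1428], [20, 0, 0, 0, 0, 0, -0.1428], [20, 0, 0, 0, 0, 0, -0.1428], [20, 0, 0, 0, 0, 0, -0.1428], [20, 0, 0, 0, 0, 0, -0.1428], [20, 0, 0, 0, 0, 0, -0.1428], [20, 0, 0, 0, 0, 0, -0.1428], [20, 0, 0, 0, 0, 0, -0.1428], [20, 0, 0, 0, 0, 0, 0]])

```text
time_s: 18.15
tool_pos: [0.534, 0.1091, 0.2073]
tool_rot: [-179.8, -0.1, 90.0]
force: [0.7, -0.4, -1.0]
grip_width: 0.0254
```

Emit:
send_rows(plan=[[20, -2, 0, 30, 0, 0, 0], [20, 0, 0, 30, 0, 0, 0], [20, 0, 0, 20, 0, 0, 0], [20, 0, 0, 12, 0, 0, 0], [20, 0, 0, 8, 0, 0, 0], [20, 0, 0, 0, 0, 0, 0]])

```text
time_s: 18.75
tool_pos: [0.5342, 0.1071, 0.1074]
tool_rot: [-179.9, -0.1, 89.9]
force: [1.0, -0.2, -0.9]
grip_width: 0.026
```

Emit:
send_rows(plan=[[20, 0, 4, 0, 0, 0, 0], [20, 0, 8, 0, 0, 0, 0], [20, 0, 8, 0, 0, 0, 0], [20, 0, 8, 0, 0, 0, 0], [20, 0, 8, 0, 0, 0, 0], [20, 0, 8, 0, 0, 0, 0], [20, 0, 8, 0, 0, 0, 0], [20, 0, 8, 0, 0, 0, 0], [20, 0, 8, 0, 0, 0, 0], [20, 0, 8, 0, 0, 0, 0], [20, 0, 4, 0, 0, 0, 0], [20, 0, 0, 0, 0, 0, 0]])

```text
time_s: 19.95
tool_pos: [0.6145, 0.1065, 0.1071]
tool_rot: [-179.9, -0.0, 89.9]
force: [-0.5, -0.7, -1.5]
grip_width: 0.0257
```

Emit:
send_rows(plan=[[20, 0, -4, 0, 0, 0, 0], [20, 0, -4, -15, 0, 0, 0], [20, 0, 0, -30, 0, 0, 0], [20, 0, 0, -30, 0, 0, 0], [20, 0, 0, -25, 0, 0, 0], [20, 0, 0, 0, 0, 0, 0]])

```text
time_s: 20.55
tool_pos: [0.6083, 0.1066, 0.2124]
tool_rot: [179.7, -0.3, 89.9]
force: [0.2, -0.1, -2.2]
grip_width: 0.0259
```

Run:
```python
from h import *
np.set_printoptions(precision=4,suppress=True)
o=env.get_obs();print(o["tool_pos"],o["tool_rot"],o["grip_width"])
for n in ["wrist","top"]:
  c=env.get_calibration(n); im=env.read_camera(n); cv2.imwrite(f"pics/{n}4.png",im[:,:,::-1])
  for q in ["chip0","dish"]:
   for r in env.regions_of(n,q):
    ys,xs=np.nonzero(r["region"]); print(n,q,r["confidence"],r["rect"],onz(c,[(xs.mean(),ys.mean())],.064))
```

```text
[0.6083 0.1066 0.2124] [179.7296  -0.2524  89.9208] 0.025863769370566083
wrist chip0 0.57 [340.0, 198.8, 357.2, 219.3] [[0.6386 0.0899 0.064 ]]
wrist dish 0.84 [244.5, 245.5, 274.3, 271.1] [[0.5517 0.0387 0.064 ]]
wrist dish 0.51 [133.1, 67.2, 391.2, 162.3] [[0.5617 0.176  0.064 ]]
top chip0 0.58 [382.3, 229.8, 386.3, 241.7] [[ 0.455  -0.1477  0.064 ]]
top chip0 0.51 [282.8, 157.0, 289.0, 165.3] [[0.6326 0.0866 0.064 ]]
top chip0 0.42 [379.8, 207.3, 390.3, 214.9] [[ 0.5154 -0.1507  0.064 ]]
top chip0 0.38 [326.6, 145.9, 337.3, 157.1] [[ 0.6516 -0.0295  0.064 ]]
top dish 0.58 [296.9, 176.0, 325.7, 203.7] [[0.5637 0.0265 0.064 ]]
```

View pics/wrist4.png

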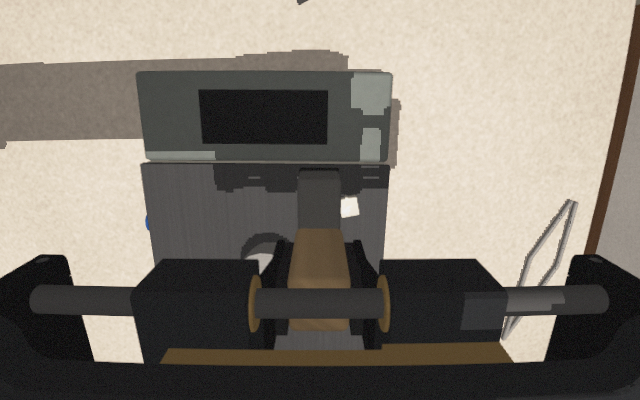

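Shard B sits at (349,207), i.e. world (0.637, 0.089), in shard A's lane. The top camera finds C and D in the tray and the dish where it was.

Emit:
send_rows(plan=[[20, 0, 0, 0, 0, 0, 0.1428], [20, 0, 0, 0, 0, 0, 0.1428], [20, 0, 0, 0, 0, 0, 0.1428], [20, 0, 0, 0, 0, 0, 0.1428], [20, 0, 0, 0, 0, 0, 0.1428], [20, 0, 0, 0, 0, 0, 0.1428], [20, 0, 0, 0, 0, 0, 0.1428], [20, 0, 0, 0, 0, 0, 0.1428], [20, 0, 0, 0, 0, 0, 0.1428], [20, 0, 0, 0, 0, 0, 0.1428], [20, 0, 0, 0, 0, 0, 0.1428], [20, 0, 0, 0, 0, 0, 0]])

```text
time_s: 22.05
tool_pos: [0.6056, 0.1065, 0.2061]
tool_rot: [180.0, 0.3, -0.1]
force: [0.6, -0.6, -1.9]
grip_width: 0.0262
```

Emit:
send_rows(plan=[[20, 16, -9, 0, 0, 0, 0], [20, 17, -9, 0, 0, 0, 0], [20, 0, 0, 0, 0, 0, 0], [20, 0, 0, 0, 0, 0, 0]])

```text
time_s: 22.45
tool_pos: [0.6387, 0.1241, 0.2063]
tool_rot: [180.0, 0.3, 0.0]
force: [-0.0, 0.2, -1.8]
grip_width: 0.0259
```

Emit:
send_rows(plan=[[20, 0, 0, 30, 0, 0, 0], [20, 0, 0, 30, 0, 0, 0], [20, 0, 0, 20, 0, 0, 0], [20, 0, 0, 12, 0, 0, 0], [20, 0, 0, 7, 0, 0, 0], [20, 0, 0, 0, 0, 0, 0]])

```text
time_s: 23.05
tool_pos: [0.6385, 0.1244, 0.1079]
tool_rot: [-179.9, 0.2, -0.1]
force: [-0.0, -0.3, -1.3]
grip_width: 0.0258
```

Emit:
send_rows(plan=[[20, 0, 5, 0, 0, 0, 0], [20, 0, 10, 0, 0, 0, 0], [20, 0, 10, 0, 0, 0, 0], [20, 0, 10, 0, 0, 0, 0], [20, 0, 10, 0, 0, 0, 0], [20, 0, 10, 0, 0, 0, 0], [20, 0, 10, 0, 0, 0, 0], [20, 0, 10, 0, 0, 0, 0], [20, 0, 10, 0, 0, 0, 0], [20, 0, 10, 0, 0, 0, 0], [20, 0, 10, 0, 0, 0, 0], [20, 0, 10, 0, 0, 0, 0]])

```text
time_s: 24.25
tool_pos: [0.6388, 0.0089, 0.108]
tool_rot: [-179.9, 0.2, -0.1]
force: [0.9, -0.1, -1.7]
grip_width: 0.0257
```

Emit:
send_rows(plan=[[20, 0, 10, 0, 0, 0, 0], [20, 0, 10, 0, 0, 0, 0], [20, 0, 10, 0, 0, 0, 0], [20, 0, 10, 0, 0, 0, 0], [20, 0, 10, 0, 0, 0, 0], [20, 0, 10, 0, 0, 0, 0], [20, 0, 10, 0, 0, 0, 0], [20, 0, 10, 0, 0, 0, 0], [20, 0, 10, 0, 0, 0, 0], [20, 0, 10, 0, 0, 0, 0], [20, 0, 10, 0, 0, 0, 0], [20, 0, 10, 0, 0, 0, 0]])

```text
time_s: 25.45
tool_pos: [0.6386, -0.1111, 0.1078]
tool_rot: [-179.9, 0.2, -0.1]
force: [0.6, 0.4, -1.7]
grip_width: 0.0258
```

Emit:
send_rows(plan=[[20, 0, 10, 0, 0, 0, 0], [20, 0, 10, 0, 0, 0, 0], [20, 0, 8, 0, 0, 0, 0], [20, 0, 5, 0, 0, 0, 0], [20, 0, 0, 0, 0, 0, 0], [20, 0, 0, -20, 0, 0, 0], [20, 0, 0, -30, 0, 0, 0], [20, 0, 0, -40, 0, 0, 0], [20, 0, 0, -40, 0, 0, 0], [20, 0, 0, 0, 0, 0, 0]])

```text
time_s: 26.45
tool_pos: [0.6418, -0.1446, 0.244]
tool_rot: [180.0, -0.4, -0.0]
force: [0.6, -0.7, -1.6]
grip_width: 0.0259
```

Run:
```python
from h import *
np.set_printoptions(precision=4,suppress=True)
o=env.get_obs();print(o["tool_pos"],o["tool_rot"],o["grip_width"])
for n in ["top","wrist"]:
  c=env.get_calibration(n); im=env.read_camera(n); cv2.imwrite(f"pics/{n}5.png",im[:,:,::-1])
  for q in ["chip0","dish"]:
   for r in env.regions_of(n,q):
    ys,xs=np.nonzero(r["region"]); print(n,q,r["confidence"],r["rect"],onz(c,[(xs.mean(),ys.mean())],.01 if q=="chip0" else .06))
im=cv2.imread("pics/top5.png")[125:275,150:490]
cv2.imwrite("pics/top5c.png",cv2.resize(im,None,fx=2.35,fy=2.35,interpolation=cv2.INTER_CUBIC))
```

```text
[ 0.6418 -0.1446  0.244 ] [179.9696  -0.3892  -0.0256] 0.025897935089456474
top dish 0.7 [299.0, 177.6, 321.3, 203.3] [[0.566  0.0323 0.06  ]]
wrist chip0 0.67 [325.1, 143.5, 346.8, 161.4] [[ 0.6606 -0.1612  0.01  ]]
wrist chip0 0.57 [329.7, 165.7, 342.1, 179.2] [[ 0.6405 -0.1642  0.01  ]]
wrist dish 0.76 [124.3, 233.7, 190.1, 286.9] [[0.5548 0.0438 0.06  ]]
wrist dish 0.4 [59.4, 139.8, 309.9, 341.5] [[0.6143 0.005  0.06  ]]
```

View pics/wrist5.png

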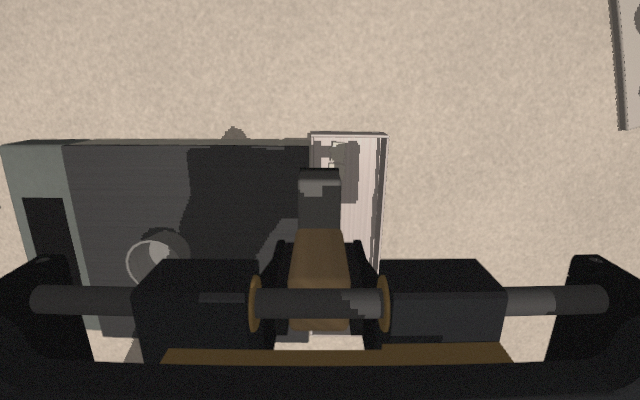

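A and B both lie in the tray at (336,152) and (336,172), and the visible plate top is clear. Next is the cradle.

Emit:
send_rows(plan=[[20, -5, -39, 0, 0, 0, 0], [20, -5, -39, 0, 0, 0, 0], [20, -5, -39, 0, 0, 0, 0], [20, -5, -39, 0, 0, 0, 0], [20, -5, -39, 0, 0, 0, 0], [20, -5, -39, 0, 0, 0, 0], [20, -5, -40, 0, 0, 0, 0], [20, -5, -40, 0, 0, 0, 0], [20, -5, -40, 0, 0, 0, 0], [20, -5, -40, 0, 0, 0, 0], [20, -5, -39, 0, 0, 0, 0], [20, -2, -39, 0, 0, 0, 0]])

```text
time_s: 27.95
tool_pos: [0.5812, 0.3304, 0.2372]
tool_rot: [-180.0, 0.3, -0.0]
force: [0.6, -0.5, -1.7]
grip_width: 0.0258
```

Emit:
send_rows(plan=[[20, 0, 0, 0, 0, 0, -0.1366], [20, 0, 0, 0, 0, 0, -0.1366], [20, 0, 0, 0, 0, 0, -0.1366], [20, 0, 0, 0, 0, 0, -0.1366], [20, 0, 0, 0, 0, 0, -0.1366], [20, 0, 0, 0, 0, 0, -0.1366], [20, 0, 0, 0, 0, 0, -0.1366], [20, 0, 0, 0, 0, 0, -0.1366], [20, 0, 0, 0, 0, 0, -0.1366], [20, 0, 0, 0, 0, 0, -0.1366], [20, 0, 0, 0, 0, 0, -0.1366], [20, 0, 0, 0, 0, 0, -0.1366]])

```text
time_s: 29.15
tool_pos: [0.5819, 0.3284, 0.2369]
tool_rot: [-179.7, -0.0, 94.2]
force: [-0.4, -0.4, -2.6]
grip_width: 0.0257
```

Emit:
send_rows(plan=[[20, 0, 0, 0, 0, 0, -0.1366], [20, 0, 0, 0, 0, 0, -0.1366], [20, 0, 0, 0, 0, 0, -0.1366], [20, 0, 0, 0, 0, 0, 0], [20, 0, 0, 0, 0, 0, 0]])

```text
time_s: 29.65
tool_pos: [0.5822, 0.3283, 0.2375]
tool_rot: [-179.8, -0.1, 117.1]
force: [0.4, 0.5, -1.8]
grip_width: 0.0257
```

Run:
```python
from h import *
np.set_printoptions(precision=4,suppress=True)
o=env.get_obs();print(o["tool_pos"],o["tool_rot"],o["grip_width"])
for n in ["wrist","top"]:
  c=env.get_calibration(n); im=env.read_camera(n); cv2.imwrite(f"pics/{n}6.png",im[:,:,::-1])
  for q in ["cradle","chip0"]:
   for r in env.regions_of(n,q)[:4]:
    print(n,q,r["confidence"],r["rect"]); 
    if q=="cradle": print(rect(c,r["region"],.038))
```

```text
[0.5822 0.3283 0.2375] [-179.7964   -0.1274  117.1318] 0.025725124870603085
wrist cradle 0.56 [302.0, 124.1, 349.1, 212.6]
((584.9854125976562, 339.1658630371094), (50.13697814941406, 97.67980194091797), 26.386579513549805)
top cradle 0.59 [166.7, 167.9, 213.3, 202.2]
((585.0794067382812, 328.2476501464844), (54.356109619140625, 103.05477142333984), 26.924644470214844)
top chip0 0.64 [381.9, 156.9, 391.9, 171.0]
top chip0 0.57 [382.4, 148.7, 385.8, 163.4]
top chip0 0.43 [379.1, 207.2, 392.2, 214.1]
top chip0 0.4 [380.7, 230.8, 385.1, 240.4]
```

View pics/wrist6.png

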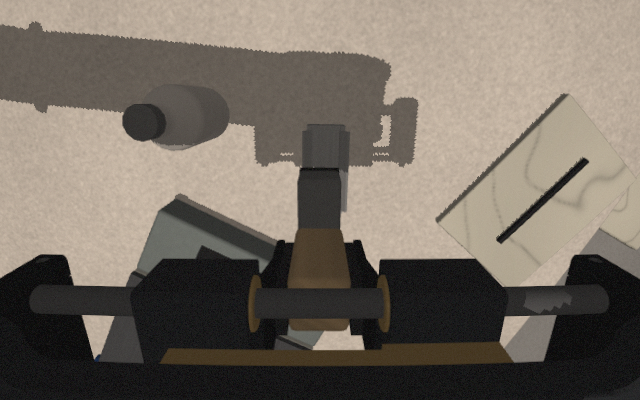

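The scraper hides most of the cradle at (326,165), so I'll back off 80 mm along tool -x for a clear view.

Emit:
send_rows(plan=[[20, -40, 0, 0, 0, 0, 0], [20, -40, 0, 0, 0, 0, 0], [20, 0, 0, 0, 0, 0, 0], [20, 0, 0, 0, 0, 0, 0]])

```text
time_s: 30.35
tool_pos: [0.6201, 0.2556, 0.2386]
tool_rot: [-179.9, -0.1, 117.1]
force: [0.4, 0.3, -2.4]
grip_width: 0.0262
```

Run:
```python
from h import *
np.set_printoptions(precision=4,suppress=True)
o=env.get_obs();print(o["tool_pos"],o["tool_rot"],o["grip_width"])
c=env.get_calibration("wrist"); im=env.read_camera("wrist")
for r in env.regions_of("wrist","cradle")[:2]:
    print(r["confidence"],r["rect"],rect(c,r["region"],.03))
cv2.imwrite("pics/w7c.png",cv2.resize(im[20:170,250:410,::-1],None,fx=4,fy=4,interpolation=cv2.INTER_CUBIC))
import json;json.dump({k:np.array(v).tolist() for k,v in c.items()},open("c7.json","w"))
```

```text
[0.6201 0.2556 0.2386] [-179.9105   -0.1223  117.0915] 0.026182018751379335
0.94 [297.5, 48.2, 349.7, 141.5] ((586.2201538085938, 335.8159484863281), (52.66287612915039, 98.30985260009766), 26.271242141723633)
```

View pics/w7c.png

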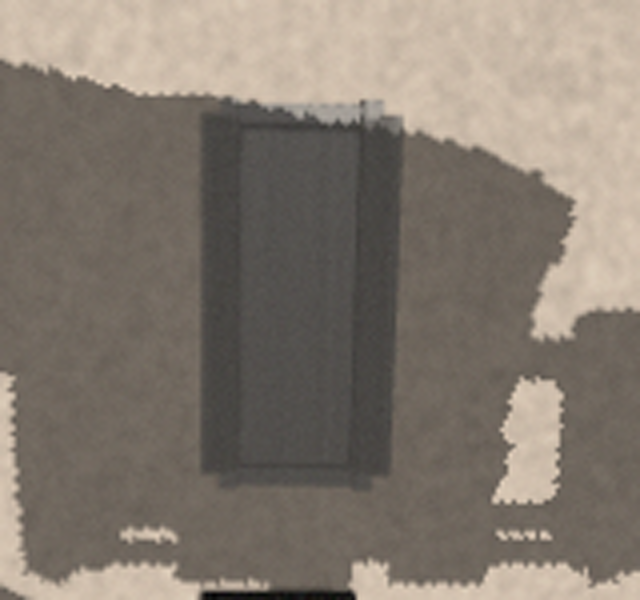

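The cradle is now clear in the crop. Its floor corners are near (240,127), (361,127), (351,466) and (238,466), and its lips span x from 201 to 395.

Run:
```python
from h import *
import json
np.set_printoptions(precision=4,suppress=True)
c={k:np.array(v) for k,v in json.load(open("c7.json")).items()}
f=lambda l:np.array(l)/4.+[250,20]
for nm,l,z in [("floor",[(240,127),(361,127),(351,466),(238,466)],.006),("lips",[(201,115),(402,117),(388,474),(201,472)],.038)]:
    p=onz(c,f(l),z)[:,:2]; a=p[0]+p[1]-p[2]-p[3]; e=[np.linalg.norm(p[i]-p[i-1])*1000 for i in range(4)]
    print(nm,p.mean(0),"yaw",np.degrees(np.arctan2(a[1],a[0])),e)
o,d=ray(c,[(320,200)]); print("cam",c["extrinsics"][:3,3])
t=env.get_obs(); y=np.radians(t["tool_rot"][2]); print(t["tool_pos"])
```

```text
floor [0.5872 0.3357] yaw 116.32204760718142 [np.float64(91.90339307768826), np.float64(32.98334529890658), np.float64(91.91522666295617), np.float64(32.769034338085845)]
lips [0.5868 0.3356] yaw 116.21344607526353 [np.float64(88.89030194365711), np.float64(50.275437110105834), np.float64(88.97136016064078), np.float64(49.9195938025451)]
cam [0.5839 0.3295 0.4011]
[0.6189 0.2587 0.2383]
```

Run:
```python
from h import *
import json
np.set_printoptions(precision=4,suppress=True)
c={k:np.array(v) for k,v in json.load(open("c7.json")).items()}
t=env.get_obs(); R=cv2.Rodrigues(np.array([0,0,0.]))[0]
from scipy.spatial.transform import Rotation as S
R=S.from_euler("xyz",t["tool_rot"],degrees=True).as_matrix()
z=t["tool_pos"][2]-.0465
for zz,px in [(z,[(300.5,168),(338.5,168)])]:
    print((onz(c,px,zz)-t["tool_pos"])@R)
p=np.array([.5870,.3356,t["tool_pos"][2]]); print("to cradle, tool frame",(p-t["tool_pos"])@R)
ct=env.get_calibration("top")
im=cv2.imread("pics/top0.png")[155:210,160:225]
cv2.imwrite("pics/cr.png",cv2.resize(im,None,fx=9,fy=9,interpolation=cv2.INTER_CUBIC))
```

```text
[[ 0.0369 -0.0104  0.0466]
 [ 0.0368  0.0136  0.0466]]
to cradle, tool frame [0.0829 0.007  0.0003]
```

View pics/cr.png

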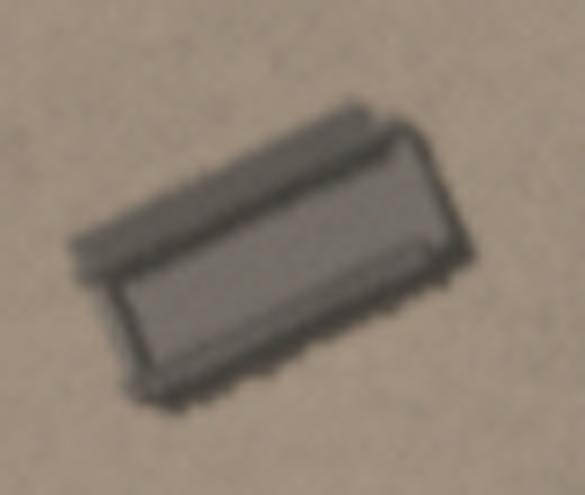

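The top crop shows the cradle floor with corners near (125,282), (405,150), (445,243) and (155,368). I'll compare the three cameras numerically.

Run:
```python
from h import *
np.set_printoptions(precision=4,suppress=True)
ct=env.get_calibration("top"); cs=env.get_calibration("scene")
p=onz(ct,np.array([(125,282),(405,150),(445,243),(155,368)])/9.+[160,155],.006)[:,:2]
print("top floor",p.mean(0),[np.linalg.norm(p[i]-p[i-1]) for i in range(4)])
# compare silhouettes: cradle model hull projected vs regions, fit x,y,yaw
from scipy.optimize import minimize
def proj(c,P):
    E=np.linalg.inv(c["extrinsics"]); K=np.array([[c["fx"],0,c["cx"]],[0,c["fy"],c["cy"]],[0,0,1]])
    return cv2.projectPoints(P,cv2.Rodrigues(E[:3,:3])[0],E[:3,3],K,np.array([c["k1"],0,0,0,0.]))[0].reshape(-1,2)
def model(x,y,a):
    q=[(sx*21,sy*50,0) for sx in(-1,1) for sy in(-1,1)]+[(sx*21,sy*50,20) for sx in(-1,1) for sy in(-1,1)]+[(sx*25,sy*45,38) for sx in(-1,1) for sy in(-1,1)]
    q=np.array(q)/1000.; s,k=np.sin(a),np.cos(a)
    return np.c_[q[:,0]*k-q[:,1]*s+x,q[:,0]*s+q[:,1]*k+y,q[:,2]]
def fit(c,m):
    dt=cv2.distanceTransform
    cnt=max(cv2.findContours(cv2.resize(m.astype(np.uint8),None,fx=4,fy=4,interpolation=cv2.INTER_NEAREST),cv2.RETR_EXTERNAL,cv2.CHAIN_APPROX_NONE)[0],key=len).reshape(-1,2)/4.-.375
    cnt=cv2.convexHull(cnt.astype(np.float32)).reshape(-1,2)
    def cost(v):
        h=cv2.convexHull(proj(c,model(v[0],v[1],v[2])).astype(np.float32))
        A=np.zeros(0); 
        i,_=cv2.intersectConvexConvex(h,cnt); return cv2.contourArea(h)+cv2.contourArea(cnt)-2*i
    r=minimize(cost,[.585,.331,np.radians(26.5)],method="Nelder-Mead",options=dict(initial_simplex=[[.585,.331,.46],[.595,.331,.46],[.585,.341,.46],[.585,.331,.5]]))
    return r.x[:2],np.degrees(r.x[2]),r.fun,cv2.contourArea(cnt)
for n in ["top","scene","wrist"]:
    env.read_camera(n); c=env.get_calibration(n); r=env.regions_of(n,"cradle")
    for q in r[:2]: print(n,q["confidence"],q["rect"],fit(c,q["region"]))
```

```text
top floor [0.5858 0.3348] [np.float64(0.026909083649857182), np.float64(0.08845779745834063), np.float64(0.030024377946365435), np.float64(0.08993615501950408)]
top 0.65 [170.1, 174.7, 214.4, 201.2] (array([0.5758, 0.3307]), np.float64(15.107473699184695), np.float64(278.5048140831059), 620.0625)
scene 0.62 [441.1, 146.3, 482.7, 188.4] (array([0.5885, 0.3322]), np.float64(26.961520033436855), np.float64(48.17635332187638), 929.3125)
wrist 0.82 [297.5, 50.2, 349.1, 145.7] (array([0.5865, 0.3356]), np.float64(26.583127241285464), np.float64(187.7279946358176), 4752.3125)
```

Emit:
send_rows(plan=[[20, 42, 3, 0, 0, 0, 0.012], [20, 42, 3, 0, 0, 0, 0], [20, 0, 0, 30, 0, 0, 0], [20, 0, 0, 35, 0, 0, 0], [20, 0, 0, 35, 0, 0, 0], [20, 0, 0, 30, 0, 0, 0], [20, 0, 0, 16, 0, 0, 0], [20, 0, 0, 0, 0, 0, 0]])

```text
time_s: 31.55
tool_pos: [0.5844, 0.3348, 0.09]
tool_rot: [-179.6, -0.1, 116.7]
force: [-0.5, 0.9, -0.7]
grip_width: 0.0256
```

Run:
```python
from h import *
o=env.get_obs();print(o["tool_pos"],o["tool_rot"],o["force"])
w=env.read_camera("wrist");s=env.read_camera("scene")
a=cv2.resize(w[90:260,240:400,::-1],(564,600),interpolation=cv2.INTER_CUBIC)
b=cv2.resize(s[130:205,430:495,::-1],(230,265),interpolation=cv2.INTER_CUBIC)
out=np.zeros((600,796,3),np.uint8); out[:,:564]=a; out[:265,566:]=b
cv2.imwrite("pics/hov.png",out)
```

```text
[0.58436412 0.33482581 0.08996666] [-1.79617492e+02 -9.90323561e-02  1.16660509e+02] [-0.50797894  0.91425872 -0.66877916]
```

View pics/hov.png

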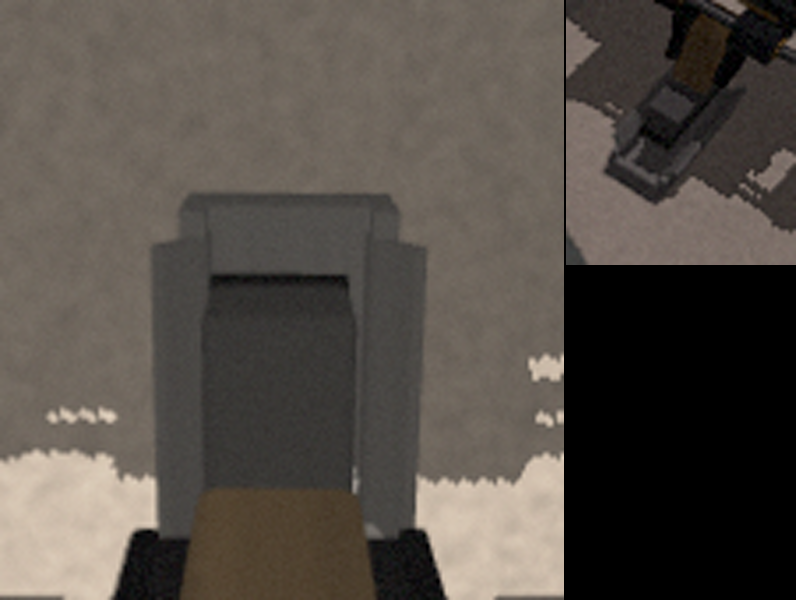

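The hover view shows the scraper between the lips. Its bottom edge spans (210–349, 277) and the lips span x 152–426, so it is slightly left of centre. Now to work out the offset.

Run:
```python
from h import *
from scipy.spatial.transform import Rotation as S
np.set_printoptions(precision=1,suppress=True)
c=env.get_calibration("wrist");t=env.get_obs();R=S.from_euler("xyz",t["tool_rot"],degrees=True).as_matrix()
print(t["tool_pos"]*1000)
f=lambda l:np.array(l)/3.525+[240,90]
for n,l,z in [("scraper end",[(210,277),(349,277)],t["tool_pos"][2]-.0465),("lip ends",[(152,243),(426,245)],.038),("end wall top outer",[(185,196),(395,196)],.020),("slot x (at lip foot)",[(208,235),(368,235)],.028)]:
    print(n,((onz(c,f(l),z)-t["tool_pos"])@R)[:,:2]*1000)
```

```text
[586.9 335.7  93.7]
scraper end [[ 40.  -10.8]
 [ 40.   14. ]]
lip ends [[ 44.5 -22. ]
 [ 44.2  28.8]]
end wall top outer [[ 50.8 -17.1]
 [ 50.8  24.5]]
slot x (at lip foot) [[ 44.3 -12.2]
 [ 44.3  18.7]]
```

The arm was still settling when that picture was taken. At the settled pose it is centred within about 1 mm, so I'll lower it gently.

Emit:
send_rows(plan=[[20, 1, 0, 6, 0, 0, 0], [20, 0, 0, 6, 0, 0, 0], [20, 0, 0, 6, 0, 0, 0], [20, 0, 0, 6, 0, 0, 0], [20, 0, 0, 0, 0, 0, 0]])

```text
time_s: 32.15
tool_pos: [0.5848, 0.3358, 0.0673]
tool_rot: [-179.8, -0.1, 116.6]
force: [0.1, -0.2, -2.1]
grip_width: 0.0259
```

Emit:
send_rows(plan=[[20, 0, 0, 4, 0, 0, 0], [20, 0, 0, 4, 0, 0, 0], [20, 0, 0, 4, 0, 0, 0], [20, 0, 0, 3, 0, 0, 0], [20, 0, 0, 0, 0, 0, 0]])

```text
time_s: 32.65
tool_pos: [0.5852, 0.336, 0.0529]
tool_rot: [-179.8, -0.1, 116.6]
force: [0.0, 0.1, -2.5]
grip_width: 0.0259
```

Emit:
send_rows(plan=[[20, 0, 0, 0.7, 0, 0, 0], [20, 0, 0, 0.5, 0, 0, 0], [20, 0, 0, 0, 0, 0, 0], [20, 0, 0, 0, 0, 0, 0]])

```text
time_s: 33.05
tool_pos: [0.5857, 0.3363, 0.0525]
tool_rot: [-179.9, -0.1, 116.6]
force: [0.4, 0.7, -1.6]
grip_width: 0.0256
```

Emit:
send_rows(plan=[[35, 0, 0, 0, 0, 0, 0], [60, 0, 0, 0, 0, 0, 0], [60, 0, 0, 0, 0, 0, 0], [60, 0, 0, 0, 0, 0, 0], [60, 0, 0, 0, 0, 0, 0], [60, 0, 0, 0, 0, 0, 0], [60, 0, 0, 0, 0, 0, 0]])

```text
time_s: 33.75
tool_pos: [0.5856, 0.3362, 0.0524]
tool_rot: [-179.9, -0.1, 116.6]
force: [-0.4, -0.0, 0.4]
grip_width: 0.0594
```

Emit:
send_rows(plan=[[60, 0, 0, -10, 0, 0, 0], [60, 0, 0, -30, 0, 0, 0], [60, 0, 0, -40, 0, 0, 0], [60, 0, 0, -40, 0, 0, 0], [60, 0, 0, -40, 0, 0, 0], [60, -40, 0, 0, 0, 0, 0], [60, -40, 0, 0, 0, 0, 0], [60, 0, 0, 0, 0, 0, 0], [60, 0, 0, 0, 0, 0, 0]])

```text
time_s: 34.65
tool_pos: [0.6227, 0.2626, 0.2131]
tool_rot: [-179.9, -0.1, 116.4]
force: [-1.5, 0.8, -0.0]
grip_width: 0.0598
```

Run:
```python
from h import *
np.set_printoptions(precision=4,suppress=True)
o=env.get_obs();print(o["tool_pos"],o["tool_rot"],o["grip_width"])
out=[]
for n in ["wrist","top","scene"]:
  c=env.get_calibration(n); im=env.read_camera(n); cv2.imwrite(f"pics/{n}9.png",im[:,:,::-1])
  for q,z in [("scraper",.09),("chip0",.01),("dish",.06),("jar",.08),("wash_bottle",.15)]:
   for r in env.regions_of(n,q)[:4]:
    ys,xs=np.nonzero(r["region"]); print(n,q,round(r["confidence"],2),r["rect"],onz(c,[(xs.mean(),ys.mean())],z)[0,:2])
w=cv2.imread("pics/wrist9.png")[20:220,220:420]; t=cv2.imread("pics/top9.png")[125:275,150:490]
o=np.zeros((600,800,3),np.uint8)
o[:260,:260]=cv2.resize(w,(260,260)); s=cv2.imread("pics/scene9.png")[70:310,140:500]; o[:260,270:660]=cv2.resize(s,(390,260)); o[265:600,:760]=cv2.resize(t,(760,335))
cv2.imwrite("pics/fin.png",o)
```

```text
[0.6227 0.2626 0.2131] [-179.9454   -0.1347  116.4323] 0.059750177803390064
wrist scraper 0.84 [304.6, 54.0, 335.0, 145.1] [0.5855 0.3386]
wrist chip0 0.73 [105.1, 139.0, 341.4, 288.3] [0.5435 0.1691]
wrist wash_bottle 0.58 [71.3, 0.1, 209.7, 69.8] [0.4736 0.3278]
top scraper 0.64 [178.0, 176.0, 205.6, 192.8] [0.5672 0.3085]
top scraper 0.42 [297.5, 176.9, 322.2, 205.7] [0.5595 0.025 ]
top chip0 0.6 [383.2, 158.1, 392.3, 171.5] [ 0.6373 -0.1609]
top chip0 0.48 [381.5, 206.6, 391.2, 216.2] [ 0.5211 -0.1599]
top dish 0.57 [297.0, 174.9, 327.3, 200.5] [0.564  0.0262]
top jar 0.93 [448.6, 227.7, 479.4, 253.6] [ 0.4341 -0.3182]
top jar 0.26 [175.2, 177.1, 207.4, 194.2] [0.5683 0.313 ]
top wash_bottle 0.77 [161.3, 232.0, 202.1, 260.0] [0.4306 0.2918]
scene scraper 0.8 [446.1, 142.9, 477.4, 179.3] [0.613  0.3031]
scene chip0 0.52 [273.2, 268.2, 285.1, 277.5] [ 0.6597 -0.1648]
scene chip0 0.43 [254.4, 214.1, 263.2, 224.9] [ 0.5233 -0.1624]
scene chip0 0.4 [269.1, 257.7, 281.6, 266.2] [ 0.6374 -0.1631]
scene dish 0.62 [327.3, 172.4, 351.4, 200.0] [0.5436 0.031 ]
scene jar 0.58 [153.4, 190.6, 187.9, 226.7] [ 0.4607 -0.3294]
scene jar 0.41 [222.9, 176.8, 298.9, 291.8] [ 0.5942 -0.18  ]
scene jar 0.28 [412.0, 95.4, 440.1, 131.5] [0.4649 0.2965]
scene wash_bottle 0.95 [411.7, 93.0, 441.1, 133.4] [0.5116 0.2562]
scene wash_bottle 0.53 [272.4, 266.5, 285.0, 274.2] [ 0.7174 -0.1743]
```

```bash
python3 -c "
from cell import env
print(env.get_obs()['time_s'],env.sign_off())"
```

```text
the job is handed in; nothing more can be done
35.55 None
```

I pushed all four shards into the catch tray with the scraper, set the scraper back in its cradle, let go, backed the arm away and handed in at 35.6 s.

**How it went:** Two shards went straight off the edge. The one behind the dish was first slid sideways into the lane of the fourth, and those two were then pushed off together.

**Last checks:**
- **Scraper:** the tool height at release (52.5 mm) puts the scraper's underside on the cradle's 6 mm floor. After I backed off, the wrist camera network found it in the cradle, at (0.586, 0.339).
- **Shards:** the last network look reported three shards in the tray and missed the fourth. I had seen that one in the tray after pushing it, and an earlier top view found it there as well. The last wrist search also gave one large false "shard" region.
- **Dish, jar and wash bottle:** the dish stayed within network noise of its start in the top view. The top and scene detections of the jar and bottle also matched the first pictures to within a few pixels.
- **Not confirmed:** I had used all 12 picture views, so the end state was checked by the networks and arm readings only, not by eye.
- **Disagreement:** the cameras first differed by about 6 mm on the cradle's position. I settled that with a close look before lowering the scraper.

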